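# Change the slide core in a mould block

### The job

A short plain blanking bar is sticking out of the slot in the mould block: draw it out and lay it flat in the open tray. Then slide the narrow T-headed core, round nose first and right way up as it lies, into that slot until you feel it come up solid against the hidden stop, without ramming it, and leave it there. Leave the wide core, the strap clamp, the round can and the steel pin where they are.

Things in the scene. Friction and masses are not known exactly. Their poses are not given: they have to be found in the camera images.
- mould: Fixed steel mould block 150 x 120 mm, 60 mm high, honeycomb cavities on top. Origin: centre of its underside, on the bench; z up; +x is the way parts slide into its slot. The slot runs along x at y = 0 from the mouth in the -x face. Two steel leader pins, 20 mm thick, 45 mm tall, stand on top at x = +52, y = +-42 mm (tops 105 mm above the bench).
- mouth (a point): Centre of the slot mouth at slot floor level, 12 mm above the bench, at x = -75 mm of the block; axes as the block. Slot 31.5 mm wide, 25 mm high; its first 12 mm flare by 4.5 mm to each side and 3 mm at the roof, not the floor. A hidden stop closes it 82 to 100 mm behind the mouth; this depth changes every time and cannot be seen.
- feeler (a joint): Sprung pin, 8 mm thick, on the face of the hidden stop, inside the slot. 0 = free (sticks out 6 mm towards the mouth), 0.006 = pressed flush, the part then bears on the solid stop. It resists with only 0.2 to 0.5 N; the stop is rigid. Fully home means pressed by more than 4.5 mm.
- blank: Loose plain steel blanking bar 120 x 28 x 22 mm (x, y, z), 0.22 kg, without head or nose. Origin: centre of its underside; x along it. It starts in the slot, resting on the slot's floor, 46 to 58 mm of it sticking out of the mouth; its sides have 1.7 mm of play, it slides easily.
- core: Loose steel core, 165 mm long, about 0.3 kg, lying on the bench. Origin: centre of its underside; z up, x towards the nose. Body 28 wide, 22 high, x -70.5 to +62.5 mm; round nose 16 thick, axis 11 mm up, x +62.5 to +82.5 mm; tail T-head 46 wide, 22 high, x -82.5 to -70.5 mm, too wide for the slot. When home, 65 to 83 mm stick out of the mouth.
- nose (a point): Centre of the flat end of the core's round nose; axes as the core.
- wide_core: Loose core of the same make and length as the core but with a body 42 mm wide and a T-head 60 mm wide: does not fit, must be left alone. Origin: centre of its underside, x towards its nose, 22 mm high. It may lie in either of the two places on the bench.
- tray: Fixed open grey tray 180 x 115 x 30 mm (x, y, z), walls 4 mm thick, inner floor about 4 mm above the bench. Origin: centre of its underside, x along its length.
- clamp: Loose dark steel strap clamp (bridge) 75 x 30 mm, 46 mm high, beside the slot's mouth; leave alone. Origin: centre of its underside, x along its length.
- can: Loose aluminium can 60 mm in diameter, 110 mm tall; leave alone. Origin: centre of its underside.
- pin_stock: Loose upright dark steel pin 36 mm in diameter, 70 mm tall; leave alone. Origin: centre of its underside.
Not all that is in view belongs to the job. What is shaped like the tray but brown or orange is not meant. Leave any yellow look-alike of the blank alone.

How it is judged:
By the outcome, as a careful person would: the job done as asked, in the order asked, and still so for the second after the job is handed in, with the robot touching nothing.
It also fails if it takes over 64 s, if anything falls off the work surface, if the arm or the gripper's body presses on something with over 40 N, if the wrist force passes 120 N, or if a joint passes its speed limit or range.

### The arm

A 6-joint arm with a two-finger parallel gripper is mounted at the origin on the work surface. World frame = base frame: x ahead of the robot, y to its left, z up, the work surface at z = 0. Lengths are in m, angles in rad, forces in N, time in s.
With the tool pointing down it reaches from about 0.225 to 0.875 m from the base axis. Payload 3.4 kg.
Tool frame: the origin (TCP) lies on the centre line of the jaws, within the pads' length; the fingertips stand 22 mm ahead of it and the grasp point (between the pads) lies 3 mm ahead of it; z points along the fingers, y is the line along which they close (so a half turn about z gives the same grasp; the last joint's range is limited). The gripper opens to 85 mm and grips with 20 to 120 N. Pads are 22 mm wide; open, the fingers measure 114 mm over their backs; the gripper's body (76 mm by 85 mm) begins 54 mm behind the grasp point. The pads swing forward as they close: fully open they stand 13 mm farther back than shut.
Start: joints at [1.05, 0.276, 1.505, -0, 1.361, -0.121], TCP at [0.224, 0.53, 0.223] pointing down, gripper open.
Joint ranges: [-2.89, 2.89], [-0.75, 2.08], [0.22, 2.7], [-1.18, 4.32], [0.11, 2.71], [-2.7, 2.7]. Speed limits (rad/s): [2.57, 2.57, 3.14, 3.14, 3.14, 3.14].

### API

Orientations are given as a unit quaternion [w, x, y, z].
In Python, from rig import readout, optics, ticket gives the robot as it stands. The module is installed in compiled form; this text tells all that it offers.
- The arm moves only by the shell command python3 -m handwheel 'ROWS' [OPENING] [FORCE]. ROWS is rows parted by semicolons, their numbers by spaces, 1 to 5 of them, each of 4 numbers: dx, dy, dz in m, then a turn about the tool's z in rad; each row shifts and turns the commanded pose from where the row before left it, along the tool's axes as they then stand; what a row does not reach is not made up. A row lasts 1/12 s, in which the tool goes at most 0.0417 m and 0.125 rad, less where a joint would pass 70% of its speed; a pose out of reach is approached as far as the arm can. OPENING is the finger opening in m, set as the command begins (- or left out keeps the last). The fingers move at their own pace and stop on an object; FORCE is the grip in N (left out, the last holds). Time passes only in rows, so rows that do not move let the fingers close. It prints the time, the measured TCP pose, the force, the opening and the grip force at its end.
- readout.get_state(): the state, without advancing time (a new reading comes with each control period).
- optics.get_image(name): name is "scene" or "top" or "wrist"; returns a dict with "img" (384x512x3 uint8, red, green, blue), "camera_matrix" (3x3 intrinsics, pixels), "k1" (the pictures are not rectified: a ray, as slopes to the right and down, at radius r is drawn at 1 + k1 r^2 times it, then the intrinsics apply), "T" (4x4, takes a point from camera to world coordinates); the wrist camera has in their place "hand_eye" (4x4, takes a point from camera to tool coordinates, whose origin is the TCP and whose axes are the flange's). Camera axes: x right, y down, z forward; pixel columns grow to the right and rows downward; lengths in m; the calibration is good to about 2 mm. A picture is of the moment at which its call begins: read the wrist's pose just before it. There is no depth.
- ticket.sign_off(): hands the job in; it is judged then, once.
The state is a dict: "clock": time; "qpos": joint angles; "qd": joint speeds; "effort": joint torques, N m; "position": TCP position; "ee_rot": TCP orientation; "contact_force": force on the tool from outside, world axes, zero at the start; "moment": the same for the moment, N m; "width": finger opening in m; "gripper_force": force on a finger pad.
Only numpy, scipy, OpenCV 4.12 (cv2) and the standard library are available. Lean on these libraries where they do the work, as an engineer would, in place of code of your own. Each camera call takes 0.05 s, during which the arm holds its last target. There are 200 camera calls.

## Working session

There is one attempt and no reset: what is moved stays moved. The work goes in short steps, Python scripts to look and compute and a shell command to move; the robot and the scene stay as the last step left them, time stands still between calls to the robot, and variables do not carry over. Pictures are saved under pics/ and viewed, at most 10 in all, crops included, and the job is handed in when it is done.

```bash
mkdir -p pics
cat > h.py <<'E'
import numpy as np,cv2
from rig import readout,optics
from scipy.spatial.transform import Rotation as R
def TT():
    s=readout.get_state();q=s["ee_rot"];T=np.eye(4);T[:3,:3]=R.from_quat([q[1],q[2],q[3],q[0]]).as_matrix();T[:3,3]=s["position"];return T
def grab(n,f=None):
    T=TT();d=optics.get_image(n)
    if n=="wrist": d["T"]=T@d["hand_eye"]
    d={k:np.array(d[k]) for k in("img","camera_matrix","k1","T")}
    if f: np.savez("pics/"+f+".npz",**d); cv2.imwrite("pics/"+f+".png",d["img"][:,:,::-1])
    return d
def load(f): return dict(np.load("pics/"+f+".npz"))
def ray(d,p):
    k=float(d["k1"]);u=cv2.undistortPoints(np.array([[p]],float),d["camera_matrix"],np.array([k,0,0,0,0.]))[0,0]
    return d["T"][:3,3],d["T"][:3,:3]@np.array([u[0],u[1],1])
def plane(d,p,z):
    o,r=ray(d,p);return o+r*(z-o[2])/r[2]
def proj(d,P):
    c=np.linalg.inv(d["T"])@np.append(P,1);x,y=c[:2]/c[2];f=1+float(d["k1"])*(x*x+y*y)
    return (d["camera_matrix"]@[x*f,y*f,1])[:2]
E
python3 - <<'E'
from h import *
a=grab("scene","s0");b=grab("top","t0");print(a["T"],b["T"],a["camera_matrix"],b["camera_matrix"],a["k1"],b["k1"])
print(readout.get_state())
E
```

```text
[[-0.16254542  0.64359932 -0.747903    1.2858842 ]
 [ 0.98670012  0.1070742  -0.1223029   0.1168269 ]
 [ 0.00136705 -0.75783576 -0.65244394  0.69574052]
 [ 0.          0.          0.          1.        ]] [[ 0.02870388 -0.9918201   0.12437436  0.37367394]
 [-0.99957654 -0.02788587  0.00831327 -0.00378622]
 [-0.00477698 -0.12456031 -0.99220054  1.42506049]
 [ 0.          0.          0.          1.        ]] [[408.92283425   0.         254.62354955]
 [  0.         408.92283425 202.62542733]
 [  0.           0.           1.        ]] [[429.1548362    0.         253.77923509]
 [  0.         429.1548362  186.68802165]
 [  0.           0.           1.        ]] -0.022593292004794024 0.034388494341546595
{'clock': 0.1, 'qpos': array([ 1.05004411e+00,  2.76535234e-01,  1.50602069e+00,  1.69264605e-05,
        1.36069513e+00, -1.20972375e-01]), 'qd': array([-8.16236104e-04, -2.92074834e-03, -1.11709103e-03, -6.66375853e-05,
        7.64366398e-04,  1.43565121e-03]), 'effort': array([ 1.24582944e-03, -4.17704308e+01, -2.46404976e+01, -2.21106734e-04,
        5.80680746e-03,  3.28708623e-06]), 'position': array([0.2235385 , 0.52923862, 0.22181859]), 'ee_rot': array([-2.69370624e-04,  1.98563115e-01,  9.80087752e-01, -7.84271114e-04]), 'contact_force': array([-0.29427216, -0.74167301, -0.41572632]), 'moment': array([-0.0358052 , -0.03620467, -0.02383099]), 'gripper_force': 0.0, 'width': 0.0853839521288019}
```

View pics/t0.png

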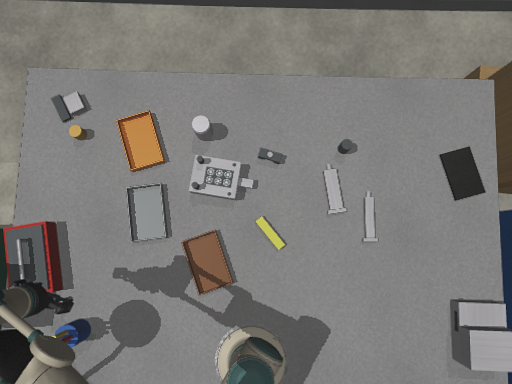

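View pics/s0.png

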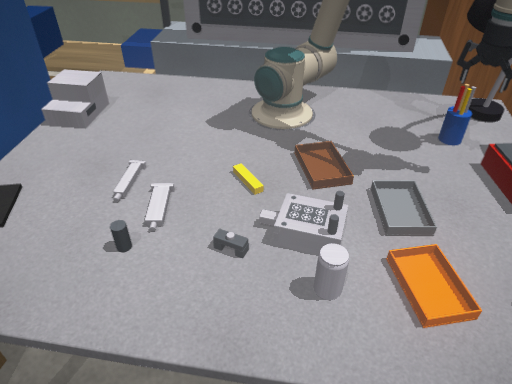

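The top view shows the mould at (216,178), with the blank's end at (249,183) and the grey tray at (148,212). The orange tray (141,141), the brown tray (207,262) and the yellow bar (270,233) are decoys. The two core candidates are (334,190) and (370,217). The second looks narrower, so I'll check it in an enlarged crop and measure it.

Run:
```python
from h import *
d=load("t0");im=d["img"]
c=cv2.resize(im[130:250,190:390],None,fx=4,fy=4,interpolation=cv2.INTER_CUBIC);cv2.imwrite("pics/c1.png",c[:,:,::-1])
hsv=cv2.cvtColor(im,cv2.COLOR_RGB2HSV)
for n,(x0,x1,y0,y1) in dict(A=(315,352,155,220),B=(355,385,185,248),mould=(183,262,145,205)).items():
    g=cv2.cvtColor(im,cv2.COLOR_RGB2GRAY)[y0:y1,x0:x1]
    m=(g>165).astype(np.uint8); 
    cs=max(cv2.findContours(m,0,2)[0],key=cv2.contourArea)
    r=cv2.minAreaRect(cs.astype(np.float32)+np.float32([x0,y0]))
    bp=cv2.boxPoints(r); print(n,int(np.median(g)),g.max(),r); 
    for p in bp: print(p,plane(d,p,.022 if n!="mould" else .06)[:2].round(4))
```

```text
A 133 182 ((334.8223571777344, 190.3570556640625), (43.0733528137207, 16.229761123657227), 83.82982635498047)
[324.4397  169.81735] [ 0.6123 -0.2239]
[340.57544 168.07294] [ 0.6196 -0.277 ]
[345.20502 210.89676] [ 0.4784 -0.2925]
[329.06927 212.64117] [ 0.4711 -0.2401]
B 132 179 ((369.1181945800781, 214.0460662841797), (44.14215087890625, 6.829540729522705), 88.09085083007812)
[364.97003 192.10101] [ 0.5419 -0.3569]
[371.79578 191.87347] [ 0.5433 -0.3791]
[373.26636 235.99112] [ 0.3998 -0.3829]
[366.4406  236.21866] [ 0.3984 -0.361 ]
mould 132 209 ((214.2432403564453, 176.04054260253906), (45.86731719970703, 36.16777801513672), 9.462321281433105)
[188.64864 190.10812] [0.5279 0.2158]
[194.59459 154.43243] [0.6446 0.2021]
[239.83784 161.97296] [0.6239 0.055 ]
[233.89189 197.64865] [0.5077 0.0702]
```

View pics/c1.png

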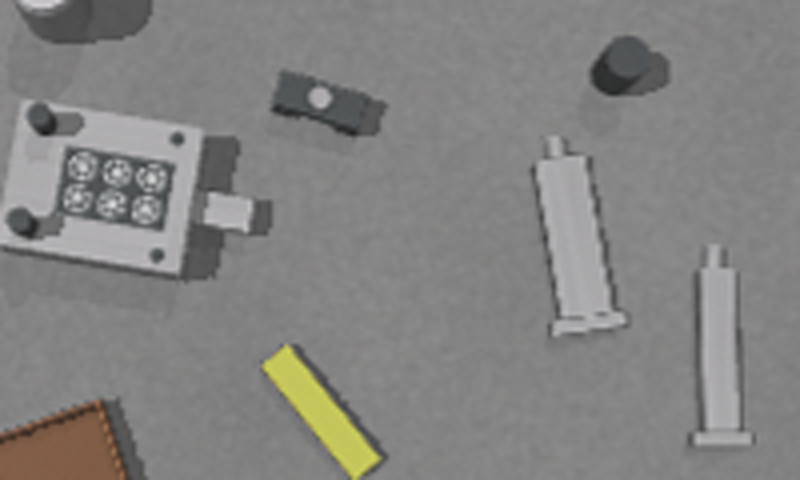

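The crop settles it. B, at (370,217), has a body about 10 px wide against about 14 px for A at (334,190). At 3.3 mm/px that makes B the narrow core and A the wide one. B's nose is at crop (713,247) and its T-head at (722,438). The blank sticks out of the mould's right face at crop (230,212), with its end at about (252,214).

Run:
```python
from h import *
d=load("t0")
f=lambda u,v,z:plane(d,[190+u/4-.375,130+v/4-.375],z)[:2]
M=np.array([f(*p,.06) for p in[(20,101),(203,128),(181,275),(1,246)]])
print("mould",M.round(3),"c",M.mean(0).round(4),"sides",[np.linalg.norm(M[i]-M[i-1]).round(4) for i in range(4)])
ax=(M[0]+M[3]-M[1]-M[2]);ax/=np.linalg.norm(ax);yaw=np.arctan2(ax[1],ax[0]);print("yaw",np.degrees(yaw))
c=M.mean(0);print("mouth",c-.075*ax)
B=f(228,212,.034);E=np.array([f(253,197,.034),f(249,231,.034)]);print("blank mid",B,"end",E.mean(0), "stick",(c-.075*ax-E.mean(0))@ax,"lat",np.cross(ax,E.mean(0)-c), "w",np.linalg.norm(E[0]-E[1]))
N=f(713,246,.016);H=f(722,442,.022);Hc=[f(692,440,.022),f(753,438,.022)];print("nose",N,"tail",H,Hc,np.linalg.norm(N-H),"yaw",np.degrees(np.arctan2(*(N-H)[::-1])),"w",np.linalg.norm(Hc[0]-Hc[1]))
Tr=np.array([plane(d,p,.03)[:2] for p in[(128,186),(162,184),(167.5,239),(134,242)]])
print("tray",Tr.round(3),Tr.mean(0),[np.linalg.norm(Tr[i]-Tr[i-1]).round(3) for i in range(4)])
a=(Tr[0]+Tr[1]-Tr[2]-Tr[3]);print("yaw",np.degrees(np.arctan2(a[1],a[0])))
s=load("s0")
for P in [(*c,.06),(*E.mean(0),.034),(*N,.016),(*Tr.mean(0),.004)]: print(proj(s,P).round(0))
T=TT();print("he",(np.linalg.inv(T)@grab("wrist","w0")["T"]).round(3))
```

```text
mould [[0.643 0.202]
 [0.625 0.053]
 [0.505 0.067]
 [0.525 0.212]] c [0.5746 0.1335] sides [np.float64(0.1188), np.float64(0.1498), np.float64(0.1204), np.float64(0.1461)]
yaw 82.76734769985293
mouth [0.56515951 0.05907382]
blank mid [0.56077738 0.03164584] end [0.55967331 0.01279505] stick 0.0466012331275647 lat -0.00038388646144065126 w 0.02823167117730096
nose [ 0.54614292 -0.36793999] tail [ 0.38620167 -0.37273711] [array([ 0.38706005, -0.34866381]), array([ 0.39017835, -0.39762344])] 0.16001316955306624 yaw 1.717955968678303 w 0.04905884043934969
tray [[0.539 0.419]
 [0.549 0.309]
 [0.371 0.281]
 [0.358 0.388]] [0.45435814 0.34932704] [np.float64(0.184), np.float64(0.111), np.float64(0.18), np.float64(0.108)]
yaw 9.33493428101813
[311. 214.]
[261. 212.]
[116. 198.]
[397. 208.]
he [[ 0.001 -0.955 -0.296  0.077]
 [ 1.     0.     0.     0.   ]
 [-0.    -0.296  0.955 -0.15 ]
 [ 0.     0.     0.     1.   ]]<stdin>:8: DeprecationWarning: Arrays of 2-dimensional vectors are deprecated. Use arrays of 3-dimensional vectors instead. (deprecated in NumPy 2.0)
```

All sizes agree (mould 150x120, core 160–165, tray 180x110, head about 47). First I move above the blank.

```bash
M="python3 -m handwheel"
python3 -m handwheel '-.0336 -.0215 0 0;-.0336 -.0215 0 0;-.0336 -.0215 0 0;-.0336 -.0215 0 0;-.0336 -.0215 0 0' 0.055 60
python3 -m handwheel '-.0336 -.0215 0 0;-.0336 -.0215 0 0;-.0336 -.0215 0 0;-.0336 -.0215 0 0;-.0336 -.0215 0 0'
python3 -m handwheel '-.0336 -.0215 0 0;-.0336 -.0215 0 0;-.0336 -.0215 0 0;-.0336 -.0215 0 0;-.0336 -.0215 0 0'
python3 -m handwheel '0 0 .015 .125;0 0 .015 .125;0 0 .015 .125;0 0 .015 .125;0 0 .015 .125'
python3 -m handwheel '0 0 0 .125;0 0 0 .125;0 0 0 .125;0 0 0 .125;0 0 0 .125'
python3 -m handwheel '0 0 0 .048;0 0 0 0;0 0 0 0'
python3 - <<'E'
from h import *
T=TT();print(T.round(4),readout.get_state()["clock"]);d=grab("wrist","w1")
for P in [(.5652,.0591,.034),(.5597,.0128,.034),(.5652,.0591,.06),(.5624,.036,.034)]: print(proj(d,P).round(0))
E
```

```text
clock: 0.57
position: [0.3371, 0.3636, 0.2224]
ee_rot: [-0.0, 0.198, 0.98, -0.0]
contact_force: [1.0, 0.5, 0.0]
width: 0.055
gripper_force: 0.0
clock: 0.98
position: [0.4502, 0.1991, 0.2226]
ee_rot: [-0.0, 0.199, 0.98, 0.0]
contact_force: [0.0, 1.1, -0.4]
width: 0.055
gripper_force: 0.0
clock: 1.4
position: [0.5632, 0.0346, 0.2224]
ee_rot: [-0.0, 0.199, 0.98, 0.0]
contact_force: [0.5, 0.2, 0.4]
width: 0.0551
gripper_force: 0.0
clock: 1.82
position: [0.5623, 0.0362, 0.1466]
ee_rot: [-0.0, 0.493, 0.87, -0.0]
contact_force: [-0.4, 0.7, 0.6]
width: 0.0549
gripper_force: 0.0
clock: 2.23
position: [0.5623, 0.0365, 0.1472]
ee_rot: [-0.0, 0.737, 0.676, -0.0]
contact_force: [-0.4, 0.5, -0.3]
width: 0.0552
gripper_force: 0.0
clock: 2.48
position: [0.5624, 0.0365, 0.1474]
ee_rot: [-0.0, 0.75, 0.661, -0.0]
contact_force: [0.5, 0.1, 0.9]
width: 0.055
gripper_force: 0.0
[[ 1.252e-01  9.921e-01 -5.000e-04  5.624e-01]
 [ 9.921e-01 -1.252e-01  1.000e-04  3.650e-02]
 [ 1.000e-04 -5.000e-04 -1.000e+00  1.474e-01]
 [ 0.000e+00  0.000e+00  0.000e+00  1.000e+00]] 2.4833
[262. 152.]
[263. 208.]
[263. 159.]
[263. 181.]
```

View pics/w1.png

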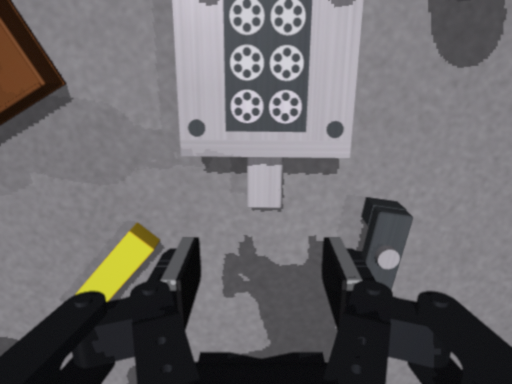

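The wrist view shows the blank protruding at columns 248–282 and rows 157–208, below the mould's front edge at row 157. The clamp (388,235) and the yellow bar (120,260) are clear of the fingers. I'll measure it precisely.

```bash
cat >> h.py <<'E'
def edge(d,axis,idx,lo,hi,sign):
    # subpixel position of strongest gradient along rows/cols
    g=cv2.GaussianBlur(cv2.cvtColor(d["img"],cv2.COLOR_RGB2GRAY).astype(np.float32),(3,3),0)
    out=[]
    for i in idx:
        l=(g[i] if axis=='x' else g[:,i])[lo:hi]; dd=np.diff(l)*sign;k=int(dd.argmax())
        o=0 
        if 0<k<len(dd)-1: den=dd[k-1]-2*dd[k]+dd[k+1]; o=.5*(dd[k-1]-dd[k+1])/den if den else 0
        p=lo+k+.5+o; out.append((p,i) if axis=='x' else (i,p))
    return np.array(out)
E
python3 - <<'E'
from h import *
d=load("w1");T=np.eye(4)
# world->tool frame at shot
from rig import optics
Tt=TT();W=lambda P:(np.linalg.inv(Tt)@np.append(P,1))[:2]
def fit(pts,z,ax):
    Q=np.array([W(plane(d,p,z)) for p in pts]);
    i,j=(0,1) if ax=='x' else (1,0)
    a,b=np.polyfit(Q[:,i],Q[:,j],1); r=Q[:,j]-np.polyval([a,b],Q[:,i]);k=abs(r)<.002
    a,b=np.polyfit(Q[k,i],Q[k,j],1);return round(float(a),4),round(float(b),4),round(float(np.mean(Q[k,j])),4),k.sum()
print("slope,int,mean")
print("mould L",fit(edge(d,'x',range(20,150,5),160,200,1),.06,'x'),"R",fit(edge(d,'x',range(20,150,5),335,375,-1),.06,'x'))
print("front",fit(edge(d,'y',[*range(190,240,4),*range(290,345,4)],145,170,-1),.06,'y'))
print("blank L",fit(edge(d,'x',range(168,202,3),238,256,1),.034,'x'),"R",fit(edge(d,'x',range(168,202,3),274,292,-1),.034,'x'))
print("end",fit(edge(d,'y',range(252,279,3),198,216,-1),.034,'y'))
E
```

```text
slope,int,mean
mould L (0.0113, -0.0585, -0.0576, np.int64(26)) R (0.0103, 0.061, 0.0618, np.int64(26))
front (-0.0114, 0.0247, 0.0247, np.int64(27))
blank L (-0.0017, -0.0122, -0.0122, np.int64(12)) R (0.0113, 0.0146, 0.0145, np.int64(12))
end (-0.018, -0.0229, -0.0229, np.int64(9))
```

```bash
python3 -m handwheel '-.001 .0012 .037 .011;0 0 .037 0;0 0 .025 0;0 0 .0115 0;0 0 0 0'
python3 -m handwheel '0 0 0 0;0 0 0 0;0 0 0 0;0 0 0 0;0 0 0 0' 0.0 80
python3 - <<'E'
from h import *
s=readout.get_state();print(s["position"].round(4),s["width"],s["gripper_force"],s["contact_force"].round(1),s["moment"].round(2));print(TT()[:2,0])
E
```

```text
clock: 2.95
position: [0.5608, 0.0355, 0.0338]
ee_rot: [-0.003, 0.754, 0.657, -0.003]
contact_force: [0.2, 0.1, 0.6]
width: 0.0552
gripper_force: 0.0
clock: 3.37
position: [0.5644, 0.0353, 0.0382]
ee_rot: [0.001, 0.754, 0.657, 0.001]
contact_force: [0.2, 0.1, -0.4]
width: 0.0001
gripper_force: 0.0
[0.5644 0.0353 0.0382] 7.881735639886023e-05 0.0 [ 0.2  0.1 -0.4] [-0.04  0.03  0.01]
[0.13746788 0.99050618]
```

Run:
```python
from h import *
d=grab("wrist","w2")
T=TT();print(proj(d,T[:3,3]+.022*T[:3,2]),proj(d,T[:3,3]))
```

```text
[262.92936259 226.40505079] [263.23612146 244.83940937]
```

View pics/w2.png

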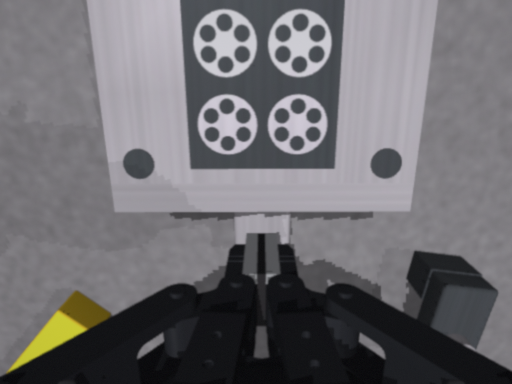

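The wrist view shows the fingers fully shut at (262,235) while the blank is still in place at columns 236–290. The fingers closed above or beyond it. I'll check from the side with the scene camera.

Run:
```python
from h import *
d=grab("scene","s1");T=TT()
c=cv2.resize(d["img"][170:260,220:340],None,fx=6,fy=6,interpolation=cv2.INTER_CUBIC);cv2.imwrite("pics/c2.png",c[:,:,::-1])
for P in [T[:3,3]+.022*T[:3,2],T[:3,3],T[:3,3]-.0*T[:3,2]-.022*T[:3,0]]: print((proj(d,P)-[220,170])*6)
w=load("w2")
for dx in(-.011,0,.011):
  for z in(.01,.022,.0): print(dx,z,proj(w,(T@[dx,0,z,1])[:3]).round(0))
```

```text
[296.58904816 299.39329151]
[297.97805314 259.09213416]
[245.14804289 248.11548329]
-0.011 0.01 [263. 255.]
-0.011 0.022 [262. 244.]
-0.011 0.0 [263. 265.]
0 0.01 [263. 236.]
0 0.022 [263. 226.]
0 0.0 [263. 245.]
0.011 0.01 [263. 216.]
0.011 0.022 [263. 207.]
0.011 0.0 [263. 224.]
```

View pics/c2.png

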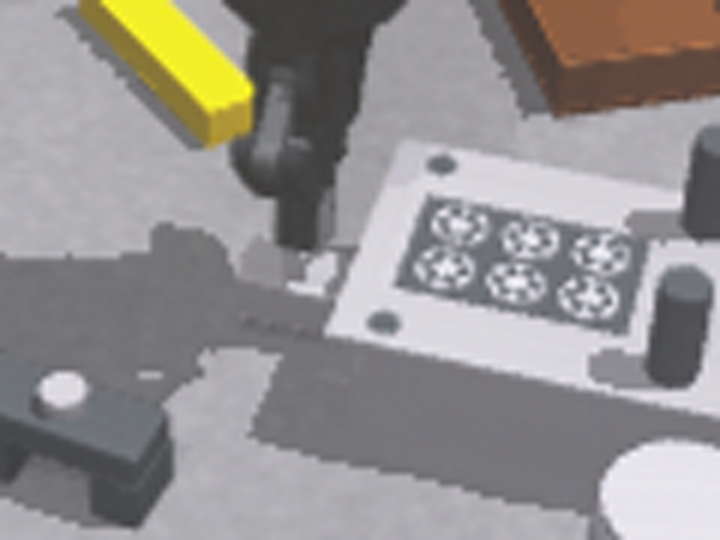

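The scene crop shows the fingertips at (298,248), just above the blank's top rather than 22 mm below the TCP. I'll check the tip geometry against the first wrist picture, where the gap was a known 55 mm.

Run:
```python
from h import *
w=load("w1");he=load("w0");T=TT()
d=load("w2");Ti=np.linalg.inv(T); d["T"]=Ti@d["T"]
for x in(-.011,0,.011):
  for z in(-.03,-.015,0,.01,.022):
    a,b=proj(d,[x,-.0275,z]),proj(d,[x,.0275,z]);print(x,z,a.round(),b.round())
print(d["T"].round(3),d["camera_matrix"].round(0).tolist())
g=load("w1")["img"];print(g[232:262:4,190:204,0].tolist());
cv2.imwrite("pics/c3.png",cv2.resize(g[220:384,120:400],None,fx=2.8,fy=2.8)[:,:,::-1])
```

```text
-0.011 -0.03 [196. 302.] [330. 302.]
-0.011 -0.015 [202. 282.] [324. 282.]
-0.011 0 [207. 265.] [318. 265.]
-0.011 0.01 [210. 255.] [315. 255.]
-0.011 0.022 [213. 244.] [312. 244.]
0 -0.03 [195. 279.] [332. 279.]
0 -0.015 [201. 260.] [325. 260.]
0 0 [206. 245.] [319. 245.]
0 0.01 [209. 236.] [316. 236.]
0 0.022 [212. 226.] [313. 226.]
0.011 -0.03 [193. 254.] [333. 254.]
0.011 -0.015 [200. 237.] [326. 237.]
0.011 0 [205. 224.] [321. 224.]
0.011 0.01 [208. 216.] [317. 216.]
0.011 0.022 [211. 207.] [314. 207.]
[[ 0.001 -0.956 -0.295  0.076]
 [ 1.    -0.     0.002 -0.001]
 [-0.002 -0.295  0.956 -0.15 ]
 [ 0.     0.     0.     1.   ]] [[342.0, 0.0, 261.0], [0.0, 342.0, 186.0], [0.0, 0.0, 1.0]]
[[132, 134, 134, 135, 135, 136, 136, 136, 137, 137, 138, 137, 136, 134], [124, 123, 122, 120, 118, 117, 118, 121, 127, 135, 139, 140, 137, 135], [86, 82, 65, 40, 21, 17, 9, 11, 44, 93, 123, 132, 132, 132], [67, 41, 19, 14, 12, 9, 7, 7, 27, 67, 109, 131, 136, 135], [29, 17, 16, 13, 7, 8, 7, 8, 18, 58, 106, 134, 140, 138], [17, 12, 9, 10, 9, 11, 10, 8, 12, 50, 102, 131, 139, 139], [11, 7, 9, 7, 9, 7, 8, 6, 12, 38, 86, 121, 136, 139], [6, 8, 8, 8, 8, 8, 7, 5, 7, 26, 67, 106, 126, 131]]
```

View pics/c3.png

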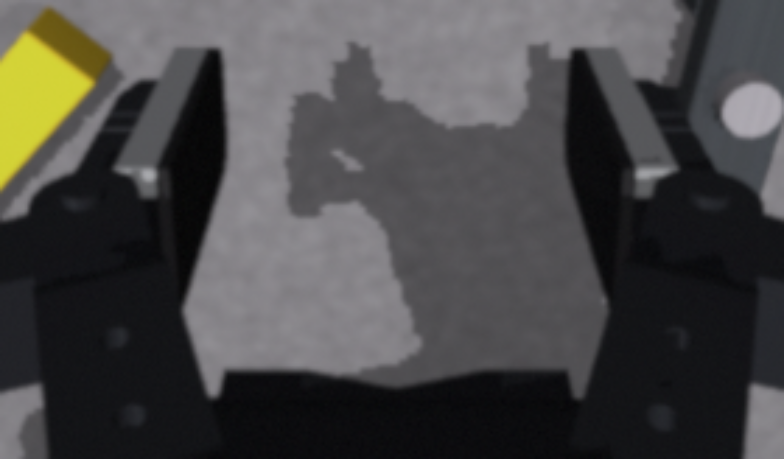

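The tip's inner corner at pixel (198.6,237) corresponds to tool z ≈ -15 mm at the 55 mm opening. So the real tips stand about 30 mm higher than the text says, and both cameras agree on this. I'll open, go about 33 mm deeper while watching the force, and close.

```bash
python3 -m handwheel '0 0 0 0;0 0 0 0;0 0 0 0;0 0 0 0' 0.055 80
python3 -m handwheel '0 0 .012 0;0 0 .01 0;0 0 .006 0;0 0 .004 0;0 0 0 0'
python3 -m handwheel '0 0 0 0;0 0 0 0;0 0 0 0;0 0 0 0' 0.0 80
python3 - <<'E'
from h import *
s=readout.get_state();print(s["position"].round(4),s["width"],s["gripper_force"],s["contact_force"].round(1),s["moment"].round(2));print(TT()[:2,0])
E
```

```text
clock: 3.8
position: [0.5636, 0.0353, 0.0371]
ee_rot: [-0.0, 0.754, 0.657, 0.0]
contact_force: [0.8, -0.9, -0.2]
width: 0.0483
gripper_force: 0.0
clock: 4.22
position: [0.5627, 0.0354, 0.0039]
ee_rot: [-0.001, 0.754, 0.657, -0.001]
contact_force: [0.5, 0.0, 0.1]
width: 0.0547
gripper_force: 0.0
clock: 4.55
position: [0.5641, 0.0353, 0.0057]
ee_rot: [0.0, 0.754, 0.657, 0.0]
contact_force: [-0.2, -1.4, 1.7]
width: 0.0263
gripper_force: 78.7
[0.5641 0.0353 0.0057] 0.02629055261565173 78.68688225746155 [-0.2 -1.4  1.7] [-0.    0.01  0.03]
[0.13748134 0.99050434]
```

Gripped at 26–28 mm. Now I draw it out and lift it.

```bash
python3 -m handwheel '-.01 0 0 0;-.02 0 0 0;-.025 0 0 0;-.025 0 0 0;-.01 0 0 0'
python3 -m handwheel '0 0 -.03 0;0 0 -.04 0;0 0 -.04 0;0 0 -.04 .125;0 0 0 .125'
python3 -m handwheel '0 0 0 .125;0 0 0 .125;0 0 0 .125;0 0 0 .125;0 0 0 .125'
python3 -m handwheel '0 0 0 .125;0 0 0 .125;0 0 0 .125;0 0 0 .02;0 0 0 0'
python3 - <<'E'
from h import *
T=TT();print(T[:3,0],T[:3,3]);x,y=.4544,.3493;x-=.038*T[0,0];y-=.038*T[1,0]
print(np.linalg.inv(T)@[x,y,-.002,1],readout.get_state()["width"])
E
```

```text
clock: 4.97
position: [0.5505, -0.0569, 0.005]
ee_rot: [0.0, 0.754, 0.656, -0.001]
contact_force: [-1.0, 0.4, -2.0]
width: 0.0264
gripper_force: 78.7
clock: 5.38
position: [0.5561, -0.0552, 0.1632]
ee_rot: [0.006, 0.832, 0.555, 0.005]
contact_force: [1.9, -0.9, -1.0]
width: 0.0265
gripper_force: 79.8
clock: 5.8
position: [0.5504, -0.0539, 0.1546]
ee_rot: [-0.0, 0.962, 0.272, -0.001]
contact_force: [0.3, -0.4, -2.2]
width: 0.0263
gripper_force: 79.6
clock: 6.22
position: [0.5507, -0.0539, 0.1546]
ee_rot: [-0.0, 0.997, 0.082, -0.001]
contact_force: [0.0, 0.1, -3.5]
width: 0.0265
gripper_force: 79.6
[ 0.98647366  0.16391622 -0.00109283] [ 0.55066012 -0.05388633  0.15464025]
[-0.06669807 -0.41342608  0.15693855  1.        ] 0.026490797794633935
```

```bash
python3 -m handwheel '-.0061 -.0376 0 0;-.0061 -.0376 0 0;-.0061 -.0376 0 0;-.0061 -.0376 0 0;-.0061 -.0376 0 0'
python3 -m handwheel '-.0061 -.0376 0 0;-.0061 -.0376 0 0;-.0061 -.0376 0 0;-.0061 -.0376 0 0;-.0061 -.0376 0 0'
python3 -m handwheel '-.0057 -.0374 0 0;0 0 .02 0;0 0 0 0;0 0 0 0'
python3 - <<'E'
from h import *
T=TT();print(T[:3,3],T[:3,0]);d=grab("wrist","w3");x=np.array([.4544,.3493,.004]);print(proj(d,x))
E
```

```text
clock: 6.63
position: [0.4896, 0.128, 0.1549]
ee_rot: [-0.0, 0.997, 0.082, -0.0]
contact_force: [-0.0, 0.3, -1.3]
width: 0.0266
gripper_force: 79.9
clock: 7.05
position: [0.4289, 0.3088, 0.1551]
ee_rot: [-0.0, 0.997, 0.083, -0.0]
contact_force: [0.7, -0.3, -1.7]
width: 0.0263
gripper_force: 79.9
clock: 7.38
position: [0.417, 0.3427, 0.134]
ee_rot: [0.001, 0.997, 0.083, -0.002]
contact_force: [0.0, -0.1, -2.5]
width: 0.0262
gripper_force: 80.0
[0.41703102 0.34267401 0.13404627] [ 0.98627944  0.16505122 -0.00331168]
[261.39684827 127.13690117]
```

View pics/w3.png

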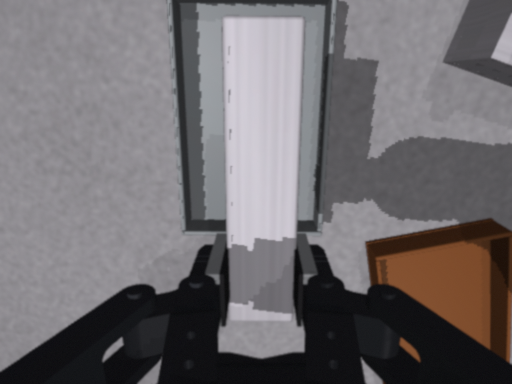

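The wrist view shows the blank (columns 223–302) held over the grey tray (rim columns 172–332, rows 0–232), lined up with it. I'll lower it.

```bash
python3 -m handwheel '0 0 .035 0;0 0 .04 0;0 0 .035 0;0 0 .015 0;0 0 .003 0'
python3 -m handwheel '0 0 .002 0;0 0 .002 0;0 0 0 0'
```

```text
clock: 7.85
position: [0.4171, 0.3407, 0.0046]
ee_rot: [0.002, 0.997, 0.081, -0.003]
contact_force: [-0.1, -0.9, -1.3]
width: 0.0264
gripper_force: 80.0
clock: 8.1
position: [0.4201, 0.3437, 0.0046]
ee_rot: [-0.001, 0.997, 0.081, 0.002]
contact_force: [-0.7, 0.2, -1.4]
width: 0.0264
gripper_force: 80.0
```

```bash
python3 -m handwheel '0 0 .002 0;0 0 0 0;0 0 0 0'
python3 -m handwheel '0 0 .002 0;0 0 0 0;0 0 0 0'
```

```text
clock: 8.35
position: [0.4188, 0.3436, 0.0019]
ee_rot: [-0.0, 0.997, 0.081, 0.001]
contact_force: [0.7, 0.1, -1.1]
width: 0.0263
gripper_force: 80.0
clock: 8.6
position: [0.4183, 0.3433, -0.0009]
ee_rot: [0.0, 0.997, 0.081, -0.0]
contact_force: [-0.0, -0.5, -1.5]
width: 0.0263
gripper_force: 80.0
```

```bash
python3 -m handwheel '0 0 .0012 0;0 0 0 0;0 0 0 0'
python3 -m handwheel '0 0 0 0;0 0 0 0;0 0 0 0' 0.05
python3 -m handwheel '0 0 -.03 0;0 0 -.04 0;0 0 -.04 0;0 0 -.04 0;0 0 0 0'
python3 - <<'E'
from h import *
d=grab("wrist","w4");T=TT()
g=cv2.cvtColor(d["img"],cv2.COLOR_RGB2GRAY);m=(g[:300]>165).astype(np.uint8);cs=max(cv2.findContours(m,0,2)[0],key=cv2.contourArea);r=cv2.minAreaRect(cs)
print(r,[plane(d,p,.026).round(4)[:2] for p in cv2.boxPoints(r)])
# core approach: yaw
N=np.array([.5461,-.3679]);H=np.array([.3862,-.3727]);u=(N-H)/np.linalg.norm(N-H);c=(N+H)/2;P=c-.03*u
yaw=np.arctan2(T[1,0],T[0,0]);print("turn",yaw-np.arctan2(u[1],u[0]),P,T[:3,3],np.linalg.inv(T)@[*P,.13,1])
E
```

```text
clock: 8.85
position: [0.4184, 0.3433, -0.0021]
ee_rot: [-0.0, 0.997, 0.081, -0.0]
contact_force: [-0.9, 0.0, -2.4]
width: 0.0266
gripper_force: 80.2
clock: 9.1
position: [0.4188, 0.3435, -0.0018]
ee_rot: [-0.0, 0.997, 0.081, 0.0]
contact_force: [-0.7, -0.5, -1.2]
width: 0.0503
gripper_force: 0.0
clock: 9.52
position: [0.4231, 0.3464, 0.1564]
ee_rot: [-0.004, 0.997, 0.081, 0.007]
contact_force: [1.3, 1.0, -0.7]
width: 0.0501
gripper_force: 0.0
((265.5, 135.5), (143.0, 33.0), 90.0) [array([0.5091, 0.3718]), array([0.5132, 0.3465]), array([0.3975, 0.3254]), array([0.3927, 0.3537])]
turn 0.13274245080291938 [ 0.43616351 -0.37120016] [0.42150616 0.34522587 0.15295051] [-0.10185916  0.70942394  0.01871348  1.        ]
```

The blank lies at (0.453,0.349), the middle of the tray, and measures 118 mm long, so that part is done. Next, the core.

```bash
for i in 1; do
python3 -m handwheel '-.0057 .0394 0 0;-.0057 .0394 0 0;-.0057 .0394 0 0;-.0057 .0394 0 0;-.0057 .0394 0 0' >/dev/null
python3 -m handwheel '-.0057 .0394 0 0;-.0057 .0394 0 0;-.0057 .0394 0 0;-.0057 .0394 0 0;-.0057 .0394 0 0' >/dev/null
python3 -m handwheel '-.0057 .0394 0 0;-.0057 .0394 0 0;-.0057 .0394 0 0;-.0057 .0394 0 0;-.0057 .0394 0 0' >/dev/null
python3 -m handwheel '-.0057 .0394 0 0;-.0057 .0394 0 0;-.0057 .0394 0 0;0 0 0 .125;0 0 0 .008'
python3 -m handwheel '0 0 0 0;0 0 0 0'
done
python3 - <<'E'
from h import *
T=TT();d=grab("wrist","w5");print(T.round(4))
E
```

```text
clock: 11.23
position: [0.4313, -0.3749, 0.146]
ee_rot: [-0.001, 1.0, 0.012, -0.001]
contact_force: [-0.1, 0.6, -0.2]
width: 0.0501
gripper_force: 0.0
clock: 11.4
position: [0.4315, -0.3715, 0.147]
ee_rot: [-0.001, 1.0, 0.016, -0.001]
contact_force: [-0.7, 0.2, -0.3]
width: 0.0496
gripper_force: 0.0
[[ 0.9995  0.0326 -0.0015  0.4315]
 [ 0.0326 -0.9995  0.0023 -0.3715]
 [-0.0014 -0.0024 -1.      0.147 ]
 [ 0.      0.      0.      1.    ]]
```

View pics/w5.png

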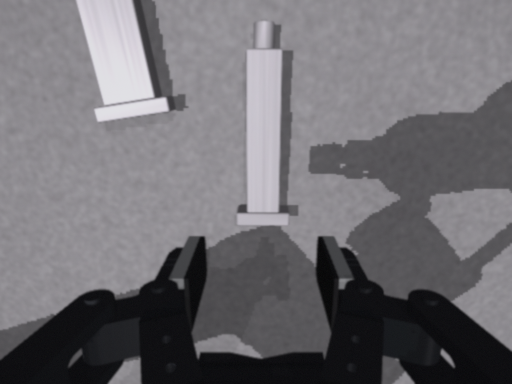

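The wrist view shows the narrow core with its nose at (264,22), body at columns 246–282 and T-head at rows 207–224. The wide core's head (132,108) is off to the left, clear of the fingers.

Run:
```python
from h import *
d=load("w5");Tt=TT();W=lambda P:(np.linalg.inv(Tt)@np.append(P,1))[:2]
def fit(pts,z,ax):
    Q=np.array([W(plane(d,p,z)) for p in pts]);i,j=(0,1) if ax=='x' else (1,0)
    m=np.median(Q[:,j]);Q=Q[abs(Q[:,j]-m)<.004];a,b=np.polyfit(Q[:,i],Q[:,j],1);return np.round([a,b,Q[:,j].mean(),len(Q)],4)
print("L",fit(edge(d,'x',range(60,200,5),236,258,1),.022,'x'),"R",fit(edge(d,'x',range(60,200,5),270,292,-1),.022,'x'))
print("tail top edge",fit(edge(d,'y',range(242,286,3),202,218,1),.022,'y'), "tail mid rows")
g=cv2.cvtColor(d["img"],cv2.COLOR_RGB2GRAY);print(g[200:230,262].tolist());print(g[14:34,264].tolist(),g[44:54,255].tolist())
for r in(207,213,218,224): print(r,W(plane(d,[262,r],.022)),W(plane(d,[262,r],0)))
print("shoulder",W(plane(d,[255,49],.022)),"nose",W(plane(d,[264,22],.016)))
```

```text
L [ 8.20e-03 -1.28e-02 -1.24e-02  2.80e+01] R [4.90e-03 1.41e-02 1.42e-02 2.80e+01]
tail top edge [-3.20e-03 -3.55e-02 -3.55e-02  1.50e+01] tail mid rows
[190, 190, 190, 189, 189, 189, 189, 189, 188, 188, 188, 179, 148, 144, 166, 178, 182, 183, 183, 184, 185, 185, 185, 185, 177, 144, 101, 90, 90, 88]
[152, 152, 151, 149, 147, 144, 156, 183, 197, 199, 200, 200, 199, 198, 198, 198, 197, 195, 195, 194] [140, 140, 140, 138, 141, 164, 187, 195, 198, 198]
207 [-2.94055747e-02  2.41897406e-05] [-3.76608038e-02  8.74375558e-05]
213 [-3.49138677e-02  3.13015990e-05] [-4.36101097e-02  9.51188141e-05]
218 [-3.95516161e-02  3.72964948e-05] [-0.04861917  0.00010159]
224 [-4.51749841e-02  4.45739009e-05] [-0.05469277  0.00010945]
shoulder [ 0.09676256 -0.00537908] nose [0.11622338 0.00135407]
```

```bash
python3 -m handwheel '-.014 .0006 .02 .0065;0 0 .035 0;0 0 .035 0;0 0 .03 0;0 0 .015 0'
python3 -m handwheel '0 0 .01 0;0 0 .003 0;0 0 0 0;0 0 0 0'
python3 -m handwheel '0 0 .002 0;0 0 0 0;0 0 0 0'
```

```text
clock: 11.87
position: [0.4165, -0.3707, 0.0098]
ee_rot: [-0.002, 1.0, 0.013, -0.002]
contact_force: [-1.0, 0.7, -0.2]
width: 0.05
gripper_force: 0.0
clock: 12.2
position: [0.419, -0.3746, 0.001]
ee_rot: [0.001, 1.0, 0.012, 0.001]
contact_force: [0.1, -0.3, -0.3]
width: 0.0497
gripper_force: 0.0
clock: 12.45
position: [0.4185, -0.3746, -0.0013]
ee_rot: [0.001, 1.0, 0.012, 0.001]
contact_force: [0.3, 0.8, 0.1]
width: 0.0496
gripper_force: 0.0
```

```bash
python3 -m handwheel '0 .002 .0025 0;0 0 0 0;0 0 0 0'
python3 -m handwheel '0 0 0 0;0 0 0 0;0 0 0 0;0 0 0 0;0 0 0 0' 0.0 100
python3 - <<'E'
from h import *
T=TT();print(T.round(4),readout.get_state()["contact_force"])
d=grab("wrist","w6");g=cv2.cvtColor(d["img"],cv2.COLOR_RGB2GRAY)
W=lambda P:(np.linalg.inv(T)@np.append(P,1))[:2]
L=[W(plane(d,p,.022)) for p in edge(d,'x',range(60,150,6),215,263,1)];Rr=[W(plane(d,p,.022)) for p in edge(d,'x',range(60,150,6),268,320,-1)]
print(np.round(np.hstack([L,Rr]),4)[::4])
E
```

```text
clock: 12.7
position: [0.4182, -0.3764, -0.0046]
ee_rot: [-0.0, 1.0, 0.012, 0.0]
contact_force: [-0.0, 0.1, 0.1]
width: 0.05
gripper_force: 0.0
clock: 13.12
position: [0.4181, -0.3758, -0.0042]
ee_rot: [-0.0, 1.0, 0.012, -0.0]
contact_force: [-0.4, 2.6, 6.0]
width: 0.0259
gripper_force: 99.1
[[ 9.997e-01  2.340e-02 -1.000e-04  4.181e-01]
 [ 2.340e-02 -9.997e-01  5.000e-04 -3.758e-01]
 [-1.000e-04 -5.000e-04 -1.000e+00 -4.200e-03]
 [ 0.000e+00  0.000e+00  0.000e+00  1.000e+00]] [-0.41822633  2.58067998  5.95915449]
[[ 0.0809 -0.0156  0.0809  0.0109]
 [ 0.073  -0.0154  0.073   0.011 ]
 [ 0.0649 -0.0152  0.0649  0.0112]
 [ 0.0564 -0.015   0.0564  0.0114]]
```

Run:
```python
from h import *
from rig import optics
he=np.array(optics.get_image("wrist")["hand_eye"]);print(he.round(4))
for n,z,l,r,rows in(("w3",-.0283,(212,245),(285,315),range(40,220,6)),("w6",-.0262,(215,263),(268,320),range(60,200,6))):
    d=load(n);d["T"]=he
    o=[]
    for (a,b),s in((l,1),(r,-1)):
        Q=np.array([plane(d,p,z)[:2] for p in edge(d,'x',rows,a,b,s)]);k=np.ones(len(Q),bool)
        for _ in range(3):
            c=np.polyfit(Q[k,0],Q[k,1],1);k=abs(Q[:,1]-np.polyval(c,Q[:,0]))<.0008
        o.append(np.append(c,k.sum()).round(4))
    print(n,o)
```

```text
[[ 5.000e-04 -9.558e-01 -2.940e-01  7.390e-02]
 [ 1.000e+00  5.000e-04  3.000e-04 -9.000e-04]
 [-2.000e-04 -2.940e-01  9.558e-01 -1.499e-01]
 [ 0.000e+00  0.000e+00  0.000e+00  1.000e+00]]
w3 [array([ 1.16e-02, -1.42e-02,  2.80e+01]), array([6.6e-03, 1.2e-02, 2.3e+01])]
w6 [array([-1.73e-02, -1.41e-02,  2.40e+01]), array([-1.83e-02,  1.24e-02,  2.40e+01])]
```

Blank and core both sit at the same lateral offset in the grip, but the core is yawed about -0.018 rad relative to the tool. I'll lift, turn it to the mould axis with that correction, and move in front of the mouth.

```bash
python3 -m handwheel '0 0 -.01 0;0 0 -.03 0;0 0 -.04 0;0 0 -.04 0;0 0 -.03 -.125'
python3 -m handwheel '0 0 0 -.125;0 0 0 -.125;0 0 0 -.125;0 0 0 -.125;0 0 0 -.125' >/dev/null
python3 -m handwheel '0 0 0 -.125;0 0 0 -.125;0 0 0 -.125;0 0 0 -.125;0 0 0 -.125' >/dev/null
python3 -m handwheel '0 0 0 -.017;0 0 0 0;0 0 0 0'
python3 - <<'E'
from h import *
T=TT();print(T.round(4),np.degrees(np.arctan2(T[1,0],T[0,0])),np.linalg.inv(T)@[.5458,-.0977,.05,1])
E
```

```text
clock: 13.63
position: [0.4184, -0.3768, 0.1482]
ee_rot: [0.001, 0.997, 0.075, 0.001]
contact_force: [1.1, -1.2, -3.4]
width: 0.0257
gripper_force: 99.0
clock: 14.72
position: [0.418, -0.3761, 0.1452]
ee_rot: [-0.0, 0.761, 0.649, -0.0]
contact_force: [0.1, 0.3, -3.5]
width: 0.0261
gripper_force: 99.1
[[ 1.575e-01  9.875e-01 -3.000e-04  4.180e-01]
 [ 9.875e-01 -1.575e-01  3.000e-04 -3.761e-01]
 [ 2.000e-04 -3.000e-04 -1.000e+00  1.452e-01]
 [ 0.000e+00  0.000e+00  0.000e+00  1.000e+00]] 80.94041498614962 [0.29503567 0.08235388 0.09521653 1.        ]
```

```bash
python3 -m handwheel '.0369 .0103 0 0;.0369 .0103 0 0;.0369 .0103 0 0;.0369 .0103 0 0;.0369 .0103 0 0'
python3 -m handwheel '.0369 .0103 0 0;.0369 .0103 0 0;.0369 .0103 0 0;0 0 .04 0;0 0 .04 0'
python3 -m handwheel '0 0 .015 0;0 0 0 0;0 0 0 0;0 0 0 0'
python3 - <<'E'
from h import *
T=TT();print(T.round(4));grab("wrist","w7");grab("scene","s2")
E
```

```text
clock: 15.13
position: [0.498, -0.2004, 0.1454]
ee_rot: [0.0, 0.761, 0.649, 0.0]
contact_force: [0.2, -0.1, -4.5]
width: 0.0259
gripper_force: 99.1
clock: 15.55
position: [0.5493, -0.0957, 0.0673]
ee_rot: [0.004, 0.759, 0.651, 0.003]
contact_force: [-0.9, -0.6, -4.6]
width: 0.0258
gripper_force: 99.1
clock: 15.88
position: [0.5469, -0.098, 0.0518]
ee_rot: [0.001, 0.76, 0.65, 0.001]
contact_force: [1.4, 0.3, -3.8]
width: 0.0254
gripper_force: 99.3
[[ 1.560e-01  9.878e-01  3.200e-03  5.469e-01]
 [ 9.878e-01 -1.560e-01 -9.000e-04 -9.800e-02]
 [-4.000e-04  3.300e-03 -1.000e+00  5.180e-02]
 [ 0.000e+00  0.000e+00  0.000e+00  1.000e+00]]
```

View pics/w7.png

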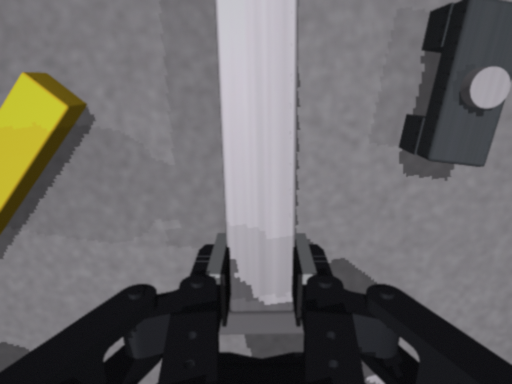

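The wrist view shows the core held straight at columns 217–297, with the clamp (450,80) and the yellow bar (40,130) well to the sides. I'll measure the core's yaw in the grip, and its pitch from the scene picture.

Run:
```python
from h import *
he=np.array(optics.get_image("wrist")["hand_eye"]);T=TT()
d=load("w7");d["T"]=he
for (a,b),s in(((205,245),1),((280,310),-1)):
    Q=np.array([plane(d,p,-.0262)[:2] for p in edge(d,'x',range(20,225,6),a,b,s)]);k=np.ones(len(Q),bool)
    for _ in range(3): c=np.polyfit(Q[k,0],Q[k,1],1);k=abs(Q[:,1]-np.polyval(c,Q[:,0]))<.0008
    print(c.round(4),k.sum())
print("tool yaw",np.degrees(np.arctan2(T[1,0],T[0,0])),T[:3,3])
s=load("s2")
for x in(.130,.1,.11): print(x,(( proj(s,(T@[x,0,-.0262+.0*x,1])[:3])-[200,150])*5).round(0))
cv2.imwrite("pics/c4.png",cv2.resize(s["img"][150:250,200:340],None,fx=5,fy=5,interpolation=cv2.INTER_CUBIC)[:,:,::-1])
```

```text
[-0.0145 -0.0146] 35
[-0.0191  0.0119] 35
tool yaw 81.04323828764792 [ 0.54681119 -0.09804944  0.05229017]
0.13 [339. 254.]
0.1 [278. 241.]
0.11 [298. 245.]
```

View pics/c4.png

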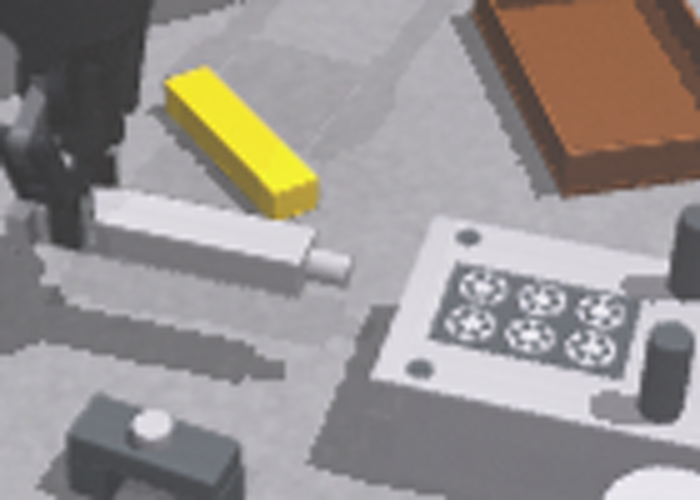

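The scene crop shows the core level, with its front top edge at (310,247) against a predicted (298–310,245–247). The nose at (345,265) points at the mouth. That was my 11th view, one over the limit, so I'll work from numbers only from here. Next I correct lateral by -0.8 mm and yaw by -0.0025, then go to slot height.

```bash
python3 -m handwheel '0 -.0008 .02 -.0025;0 0 .015 0;0 0 .006 0;0 0 0 0;0 0 0 0'
python3 -m handwheel '0 0 0 0;0 0 0 0'
python3 - <<'E'
from h import *
T=TT();p=T[:3,3];print(p.round(4),np.degrees(np.arctan2(T[1,0],T[0,0])),"lat err x",p[0]-(.5641+(p[1]-.0353)*.1379),"mouth dist",(.0608-p[1])/.9906)
E
```

```text
clock: 16.45
position: [0.5451, -0.0975, 0.0101]
ee_rot: [0.0, 0.759, 0.651, 0.0]
contact_force: [0.1, -0.4, -3.7]
width: 0.0256
gripper_force: 99.3
clock: 16.62
position: [0.5455, -0.0975, 0.0105]
ee_rot: [0.001, 0.759, 0.651, 0.001]
contact_force: [0.2, 0.6, -2.5]
width: 0.0257
gripper_force: 99.3
[ 0.5455 -0.0975  0.0105] 81.22837368487188 lat err x -0.00025955170141034323 mouth dist 0.15979101728160752
```

```bash
python3 -m handwheel '.006 -.0001 .0013 0;.007 -.0001 0 0;.007 -.0001 0 0;.006 -.0001 0 0;.004 -.0001 0 0'
python3 -m handwheel '.005 -.0001 0 0;.005 -.0001 0 0;.005 -.0001 0 0;.003 0 0 0;0 0 0 0'
```

```text
clock: 17.03
position: [0.5486, -0.0662, 0.0081]
ee_rot: [-0.0, 0.759, 0.651, 0.0]
contact_force: [-0.7, 0.4, -4.0]
width: 0.026
gripper_force: 99.4
clock: 17.45
position: [0.5512, -0.0489, 0.0081]
ee_rot: [-0.0, 0.759, 0.651, 0.0]
contact_force: [-0.7, -0.6, -3.7]
width: 0.0258
gripper_force: 99.4
```

```bash
python3 -m handwheel '.003 .0007 -.0006 0;.004 0 0 0;.004 0 0 0;.003 0 0 0;0 0 0 0'
python3 -m handwheel '0 0 0 0;0 0 0 0'
python3 - <<'E'
from h import *
T=TT();p=T[:3,3];s=readout.get_state();print(p.round(4),np.degrees(np.arctan2(T[1,0],T[0,0])),"lat err x",p[0]-(.5641+(p[1]-.0353)*.1379),s["contact_force"].round(1),s["moment"].round(2))
E
```

```text
clock: 17.87
position: [0.5539, -0.0352, 0.0087]
ee_rot: [-0.0, 0.759, 0.651, 0.0]
contact_force: [-0.4, 0.4, -4.2]
width: 0.0258
gripper_force: 99.4
clock: 18.03
position: [0.5539, -0.0359, 0.0087]
ee_rot: [0.0, 0.759, 0.651, -0.0]
contact_force: [-0.3, 0.1, -2.4]
width: 0.0252
gripper_force: 99.4
[ 0.5539 -0.0359  0.0087] 81.24121063002603 lat err x -0.0004252610476044305 [-0.3  0.1 -2.4] [-0.09  0.02  0.02]
```

```bash
python3 -m handwheel '.005 0 0 0;.006 -.0001 0 0;.006 -.0001 0 0;.005 -.0001 0 0;.002 0 0 0'
python3 -m handwheel '.002 0 0 0;.002 0 0 0;.002 0 0 0;.001 0 0 0;0 0 0 0'
python3 - <<'E'
from h import *
T=TT();p=T[:3,3];s=readout.get_state();print(p.round(4),np.degrees(np.arctan2(T[1,0],T[0,0])),"lat err x",p[0]-(.5641+(p[1]-.0353)*.1379),s["contact_force"].round(1),s["moment"].round(2))
E
```

```text
clock: 18.45
position: [0.5573, -0.011, 0.0087]
ee_rot: [-0.0, 0.759, 0.651, 0.0]
contact_force: [-0.1, -0.3, -3.0]
width: 0.0257
gripper_force: 99.4
clock: 18.87
position: [0.5583, -0.005, 0.0087]
ee_rot: [-0.0, 0.759, 0.651, 0.0]
contact_force: [-0.4, 0.5, -2.9]
width: 0.0257
gripper_force: 99.4
[ 0.5583 -0.005   0.0087] 81.24382628380252 lat err x -0.00021244762184535748 [-0.4  0.5 -2.9] [-0.18  0.03 -0.02]
```

```bash
python3 -m handwheel '.001 0 0 0;.001 0 0 0;.001 0 0 0;.001 0 0 0;0 0 0 0' | grep -E 'pos|con'
python3 -m handwheel '.001 0 0 0;.001 0 0 0;0 0 0 0' | grep -E 'pos|con'
python3 -m handwheel '.001 0 0 0;.001 0 0 0;0 0 0 0' | grep -E 'pos|con'
```

```text
position: [0.559, -0.0011, 0.0087]
contact_force: [0.5, 0.3, -4.1]
position: [0.5593, 0.0009, 0.0087]
contact_force: [-0.7, 0.3, -3.5]
position: [0.5595, 0.0029, 0.0087]
contact_force: [-0.4, 0.3, -3.8]
```

```bash
python3 -m handwheel '.001 0 0 0;.001 0 0 0;0 0 0 0' | grep -E 'pos|con'
python3 -m handwheel '.001 0 0 0;.001 0 0 0;0 0 0 0' | grep -E 'pos|con'
```

```text
position: [0.5599, 0.0049, 0.0087]
contact_force: [0.7, -0.7, -3.2]
position: [0.5602, 0.0069, 0.0087]
contact_force: [0.5, 1.1, -3.7]
```

```bash
python3 -m handwheel '.001 -.0001 0 0;.001 0 0 0;0 0 0 0' | grep -E 'pos|con'
python3 -m handwheel '.001 0 0 0;.001 0 0 0;0 0 0 0' | grep -E 'pos|con'
```

```text
position: [0.5603, 0.0089, 0.0087]
contact_force: [0.4, -0.8, -3.9]
position: [0.5607, 0.0108, 0.0087]
contact_force: [0.1, -1.0, -3.5]
```

```bash
python3 -m handwheel '.001 0 0 0;.001 0 0 0;0 0 0 0' | grep -E 'pos|con'
python3 -m handwheel '.001 -.0001 0 0;.001 0 0 0;0 0 0 0' | grep -E 'pos|con'
```

```text
position: [0.561, 0.0128, 0.0087]
contact_force: [-0.7, 0.2, -4.4]
position: [0.5612, 0.0148, 0.0087]
contact_force: [-0.3, -0.2, -3.0]
```

```bash
python3 -m handwheel '.001 0 0 0;.001 0 0 0;0 0 0 0' | grep -E 'pos|con'
```

```text
position: [0.5615, 0.0168, 0.0087]
contact_force: [-0.2, 0.6, -3.4]
```

```bash
python3 -m handwheel '.001 0 0 0;.001 0 0 0;0 0 0 0' | grep -E 'pos|con'
```

```text
position: [0.5618, 0.0187, 0.0087]
contact_force: [0.3, -0.0, -2.8]
```

```bash
python3 -m handwheel '.001 0 0 0;.001 0 0 0;0 0 0 0' | grep -E 'pos|con'
```

```text
position: [0.5621, 0.0207, 0.0087]
contact_force: [-0.3, 0.3, -3.7]
```

```bash
python3 -m handwheel '.001 0 0 0;.001 0 0 0;0 0 0 0' | grep -E 'pos|con'
```

```text
position: [0.5624, 0.0227, 0.0087]
contact_force: [-0.3, -0.6, -3.7]
```

```bash
python3 -m handwheel '.001 0 0 0;.001 0 0 0;0 0 0 0' | grep -E 'pos|con'
```

```text
position: [0.5625, 0.0228, 0.0088]
contact_force: [-1.2, -6.7, -2.9]
```

```bash
python3 -m handwheel '.001 0 0 0;.001 0 0 0;0 0 0 0' | grep -E 'pos|con'
```

```text
position: [0.5627, 0.0228, 0.0089]
contact_force: [-1.6, -12.6, -1.7]
```

```bash
python3 -m handwheel '.001 0 0 0;.001 0 0 0;0 0 0 0' | grep -E 'pos|con'
```

```text
position: [0.5629, 0.0228, 0.009]
contact_force: [-2.4, -19.0, -1.3]
```

The force climbed from 0.6 to 6.7, 12.6 and 19 N with the arm standing still at y = 0.0228. That is the solid stop, at about 92–98 mm depth, which is in range. I'll relax the push, set the core on the floor, release and withdraw upward.

```bash
python3 -m handwheel '-.002 0 .0005 0;-.002 0 .0004 0;-.0005 0 .0003 0;0 0 0 0;0 0 0 0'
python3 -m handwheel '0 0 0 0;0 0 0 0;0 0 0 0;0 0 0 0' 0.05
python3 -m handwheel '0 0 -.01 0;0 0 -.03 0;0 0 -.04 0;0 0 -.04 0;0 0 0 0'
python3 -m handwheel '0 0 0 0;0 0 0 0'
python3 - <<'E'
from h import *
d=grab("wrist","w8");T=TT();print(T.round(4))
W=lambda P:(np.linalg.inv(T)@np.append(P,1))[:2]
print("mouth px",proj(d,[.5675,.0608,.06]))
g=cv2.cvtColor(d["img"],cv2.COLOR_RGB2GRAY);c=int(proj(d,[.5635,.03,.034])[0]);print(c,g[140:260:3,c].tolist());
for r in range(140,255,6): print(r,W(plane(d,[c,r],.034))[0].round(4),g[r,c-45:c+46:6].tolist())
E
```

```text
clock: 23.45
position: [0.5626, 0.0228, 0.0078]
ee_rot: [0.001, 0.759, 0.651, -0.001]
contact_force: [-1.4, -6.2, -0.9]
width: 0.0259
gripper_force: 99.9
clock: 23.78
position: [0.5632, 0.0246, 0.0079]
ee_rot: [0.0, 0.759, 0.651, 0.001]
contact_force: [-1.0, 0.5, 0.1]
width: 0.0502
gripper_force: 0.0
clock: 24.2
position: [0.5683, 0.024, 0.1364]
ee_rot: [0.006, 0.759, 0.651, 0.006]
contact_force: [-0.1, -1.0, 0.8]
width: 0.0501
gripper_force: 0.0
clock: 24.37
position: [0.5623, 0.0242, 0.1279]
ee_rot: [0.0, 0.759, 0.651, 0.0]
contact_force: [0.4, -0.2, -0.1]
width: 0.0501
gripper_force: 0.0
[[ 1.523e-01  9.883e-01 -1.800e-03  5.616e-01]
 [ 9.883e-01 -1.523e-01  4.000e-04  2.420e-02]
 [ 1.000e-04 -1.800e-03 -1.000e+00  1.268e-01]
 [ 0.000e+00  0.000e+00  0.000e+00  1.000e+00]]
mouth px [262.21448529 144.38694683]
262 [177, 175, 108, 108, 109, 173, 177, 177, 178, 177, 178, 177, 176, 176, 175, 175, 176, 175, 175, 175, 174, 175, 175, 175, 136, 169, 170, 170, 172, 115, 139, 138, 135, 135, 137, 139, 138, 139, 139, 88]
140 0.0356 [174, 174, 174, 174, 175, 176, 177, 177, 177, 178, 178, 178, 
[... 1024 characters left out ...]
97, 96, 150, 149, 141, 136, 136, 133, 112, 112, 137, 140, 135]
218 -0.0245 [131, 143, 136, 172, 172, 171, 171, 170, 169, 169, 169, 168, 166, 136, 140, 136]
224 -0.0295 [141, 142, 135, 168, 171, 171, 170, 171, 171, 171, 170, 170, 167, 141, 142, 134]
230 -0.0346 [131, 135, 135, 135, 136, 136, 135, 135, 140, 138, 138, 135, 135, 140, 138, 135]
236 -0.0397 [136, 136, 138, 135, 137, 86, 107, 136, 133, 133, 135, 136, 138, 137, 134, 137]
242 -0.0448 [136, 137, 136, 134, 90, 85, 85, 135, 135, 132, 134, 138, 142, 144, 138, 139]
248 -0.05 [135, 137, 136, 136, 85, 89, 88, 137, 135, 137, 132, 135, 137, 136, 131, 122]
254 -0.0553 [140, 132, 86, 104, 89, 84, 84, 125, 136, 136, 138, 138, 141, 142, 137, 125]
```

The core's head is about 56.5 mm from the mould face, which matches a depth of about 96 mm. I can't exclude a 1–2 mm spring-back by eye, so I'll give the T-head a light push from behind with closed fingers, to feel that it is solid.

```bash
python3 -m handwheel '-.03 0 0 0;-.032 .001 0 0;0 0 0 0;0 0 0 0' 0.0 60 | grep -E 'pos|wid'
python3 -m handwheel '0 0 .035 0;0 0 .035 0;0 0 .03 0;0 0 .013 0;0 0 0 0' | grep pos
python3 -m handwheel '.004 0 0 0;.004 0 0 0;.003 0 0 0;0 0 0 0;0 0 0 0'
```

```text
position: [0.5529, -0.0383, 0.1258]
width: 0.0014
position: [0.5502, -0.0356, 0.01]
clock: 25.58
position: [0.5566, -0.0262, 0.0156]
ee_rot: [0.001, 0.759, 0.651, 0.001]
contact_force: [-0.0, -0.9, 0.0]
width: 0.0005
gripper_force: 0.0
```

```bash
python3 -m handwheel '.0015 0 0 0;.0015 0 0 0;.0015 0 0 0;0 0 0 0' | grep -E 'pos|con'
python3 -m handwheel '.001 0 0 0;.001 0 0 0;0 0 0 0' | grep -E 'pos|con'
```

```text
position: [0.5566, -0.0219, 0.0147]
contact_force: [-0.7, 0.6, 1.5]
position: [0.5568, -0.0204, 0.0145]
contact_force: [-0.3, -1.7, 0.9]
```

```bash
python3 -m handwheel '.001 0 0 0;.001 0 0 0;0 0 0 0' | grep -E 'pos|con'
```

```text
position: [0.5569, -0.0201, 0.0145]
contact_force: [-0.5, -7.3, 0.3]
```

```bash
python3 -m handwheel '.001 0 0 0;.001 0 0 0;0 0 0 0' | grep -E 'pos|con'
```

```text
position: [0.557, -0.02, 0.0146]
contact_force: [-2.1, -13.2, 1.7]
```

The contact went solid at once (0.4 mm of travel, up to 13 N), so the core is home. I'll back off, lift clear, and check the core and the tray by numbers.

```bash
python3 -m handwheel '-.005 0 0 0;-.01 0 0 0;-.015 0 0 0;-.01 0 -.02 0;0 0 -.04 0' | grep pos
python3 -m handwheel '0 0 -.04 0;0 0 -.04 0;-.02 0 0 0;0 0 0 0;0 0 0 0'
python3 - <<'E'
from h import *
d=grab("top","t1");b=load("t0")
f=lambda im:cv2.cvtColor(im,cv2.COLOR_RGB2GRAY).astype(int)
df=abs(f(d["img"])-f(b["img"]))>25
for n,(x0,x1,y0,y1) in dict(can=(190,213,113,140),clamp=(255,288,146,166),pin=(335,356,138,155),wide=(318,350,160,216),yellow=(254,288,214,252)).items(): print(n,df[y0:y1,x0:x1].sum())
def box(x0,x1,y0,y1,z):
    m=(f(d["img"])[y0:y1,x0:x1]>168).astype(np.uint8);c=max(cv2.findContours(m,0,2)[0],key=cv2.contourArea)
    r=cv2.minAreaRect(c.astype(np.float32)+np.float32([x0,y0]));print(r,plane(d,r[0],z)[:2].round(3))
box(132,164,188,238,.026); box(243,275,170,198,.034)
E
```

```text
position: [0.5472, -0.0565, 0.0708]
clock: 27.5
position: [0.548, -0.0758, 0.1547]
ee_rot: [-0.0, 0.76, 0.65, 0.001]
contact_force: [-0.5, 0.4, -0.3]
width: -0.0002
gripper_force: 0.0
can 0
clamp 415
pin 0
wide 956
yellow 423
((148.07379150390625, 213.31150817871094), (36.12376022338867, 8.0576810836792), 84.80557250976562) [0.452 0.35 ]
((248.51351928710938, 182.91893005371094), (12.165525436401367, 7.562353134155273), 9.462322235107422) [0.56  0.025]
```

The differences at the clamp, wide core and yellow bar may only be the arm or its shadow. I'll retract and compare again.

```bash
python3 -m handwheel '-.01 -.038 0 0;-.01 -.038 0 0;-.01 -.038 0 0;-.01 -.038 0 0;-.01 -.038 -.03 0' | grep pos
python3 -m handwheel '-.02 0 -.03 0;-.02 0 -.03 0;0 0 0 0;0 0 0 0' | grep pos
python3 - <<'E'
from h import *
d=grab("top","t2");b=load("t0");s=grab("scene","s3");s0=load("s0")
f=lambda im:cv2.cvtColor(im,cv2.COLOR_RGB2GRAY).astype(int)
def cen(im,m):
    M=cv2.moments(max(cv2.findContours(m.astype(np.uint8),0,2)[0],key=cv2.contourArea));return (M["m10"]/M["m00"],M["m01"]/M["m00"],M["m00"])
for n,(x0,x1,y0,y1),k in (("clamp",(255,288,146,166),lambda g:g<75),("wide",(315,352,155,220),lambda g:g>165)):
    for e in(b,d): print("top",n,np.round(cen(0,k(f(e["img"])[y0:y1,x0:x1])),1))
for e in(b,d):
    h=cv2.cvtColor(e["img"],cv2.COLOR_RGB2HSV)[210:256,250:292];print("yellow",np.round(cen(0,(h[...,1]>120)),1))
df=abs(f(s["img"])-f(s0["img"]))>25
for n,(x0,x1,y0,y1) in dict(clamp=(212,250,228,258),wide=(143,178,180,232),yellow=(232,265,163,194),pin=(110,134,218,254),can=(314,350,244,300)).items(): print("scene",n,df[y0:y1,x0:x1].sum())
E
```

```text
position: [0.352, -0.0922, 0.1746]
position: [0.3534, -0.1352, 0.2401]
top clamp [14.5 13.7 18. ]
top clamp [14.2 13.7 16.5]
top wide [ 18.2  34.9 415. ]
top wide [ 18.2  34.9 416.5]
yellow [ 19.8  22.8 263.5]
yellow [ 19.8  22.7 264.5]
scene clamp 0
scene wide 0
scene yellow 0
scene pin 0
scene can 0
```

Nothing else has moved, so I'm handing the job in.

```bash
python3 -c "
from rig import ticket;print(ticket.sign_off())"
```

```text
the job is handed in; nothing more can be done
None
```

The job is handed in at about 28 s: the blank lies flat in the grey tray, the narrow core is solid against the hidden stop (peak push about 19 N), and nothing else moved; I viewed 11 pictures, one over the limit of 10.

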